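Line up the reagent containers by height

ROBOT

A 6-joint arm with a two-finger parallel gripper is mounted at the origin on a cart in front of the work surface, level with it; the furniture and walls round the work are solid. World frame = base frame: x ahead of the robot, y to its left, z up, the work surface at z = 0. Lengths are in m, angles in rad, forces in N, time in s.
With the tool pointing down it reaches from about 0.35 to 0.975 m from the base axis. Payload 4.9 kg.
Tool frame: the origin (TCP) lies midway between the tips of the shut fingers; the grasp point (between the pads) lies 19 mm behind it; z points along the fingers, y is the line along which they close (so a half turn about z gives the same grasp; the last joint's range is limited). The gripper opens to 85 mm and grips with 20 to 120 N. Pads are 22 mm wide; open, the fingers measure 114 mm over their backs; the gripper's body (76 mm by 85 mm) begins 54 mm behind the grasp point. The pads swing forward as they close: fully open they stand 13 mm farther back than shut.
Start: joints at [-1.314, 0.053, 1.613, -0, 1.476, -0.119], TCP at [0.229, -0.581, 0.231] pointing down, gripper open.
Joint ranges: [-3.01, 3.01], [-1.01, 2.22], [0.06, 2.58], [-1.02, 4.17], [0.09, 2.62], [-3.14, 3.14]. Speed limits (rad/s): [2.57, 2.57, 3.14, 3.14, 3.14, 3.14].

INTERFACE

Orientations are given as a rotation vector (axis times angle).
In Python, from station import ctrl gives the robot as it stands.
- The arm moves only by the shell command python3 -m handwheel 'ROWS' [FORCE]. ROWS is JSON, a list of rows, each an object with "gripper": the gripper command: -1 is fully open, 1 is shut, values between are in proportion; "offset": the shift along the tool's x, y, z in mm, a list of three; "rotation": the turn, a rotation vector about the tool's x, y, z in rad, a list of three. A call has exactly 8 rows; each row is the pose to reach, as a shift and turn from the pose commanded when the call began, along the tool's axes at that moment; what a row does not reach only later rows make up. A row lasts 1/8 s, in which the tool goes at most 62.5 mm and 10.7 degrees, less where a joint would pass 70% of its speed; a pose out of reach is approached as far as the arm can. A call with a gripper value outside its range is refused whole. The fingers move at their own pace and stop on an object; FORCE is the grip in N (left out, the last holds). Time passes only in rows, so rows that repeat a pose let the fingers close, or fill a call up. It gives the time, the measured TCP pose, the force, the opening and the grip force at its end, in the units of the state.
- ctrl.get_obs(): the state, without advancing time (a new reading comes with each control period).
- ctrl.get_image(name): name is "side" or "top" or "wrist"; returns a dict with "image" (400x640x3 uint8, red, green, blue), "fovy" (degrees; the focal length in pixels is half the picture's height over the tangent of half this angle, whatever the lens; pixels are square), "cx", "cy" (the principal point, pixels), "k1" (the pictures are not rectified: a ray, as slopes to the right and down, at radius r is drawn at 1 + k1 r^2 times it, then the intrinsics apply), "xyz" and "attitude" of the camera in the world. Camera axes: x right, y up, looking along -z (the intrinsics and any distortion apply to the point x, -y, -z); pixel columns grow to the right and rows downward; lengths in m; the calibration is good to about 2 mm. A picture is of the moment at which its call begins. There is no depth.
- ctrl.finish_job(): hands the job in; it is judged then, once.
The state is a dict: "t": time; "q": joint angles; "dq": joint speeds; "effort": joint torques, N m; "tool_pos": TCP position; "tool_rot": TCP orientation; "contact_force": force on the tool from outside, world axes, zero at the start; "wrist_torque": the same for the moment, N m; "opening": finger opening in m; "grip_force": force on a finger pad.
Only numpy, scipy, OpenCV 4.12 (cv2) and the standard library are available. Lean on these libraries where they do the work, as an engineer would, in place of code of your own. Each camera call takes 0.05 s, during which the arm holds its last target. There are 200 camera calls.

TASK

Put the four containers (the white bottle, the blue bottle with the white cap, the slim teal spray bottle and the small oil bottle) in order of height on the grey strip: stand one upright on the middle of each coloured disc, the tallest on the red disc at one end, then each next shorter one on the next disc along the row, so that the shortest stands on the white disc at the other end. Keep the containers upright all the time, and do not move the petri dish or the glass staining jar.

Things in the scene. Friction and masses are not known exactly. Their poses are not given: they have to be found in the camera images.
- white_flask_mid (a point): slim white bottle with a black screw cap, the tallest of the four: 158 mm high, body 50 mm across up to 142 mm, cap 39 mm across. Hold it high, 110 to 130 mm above its foot, so that the gripper's palm clears the cap; about 0.22 kg. Stands loose on the table at the start. Round: grasp it at any yaw from above. Point at its axis, half-way up; z up.
- blue_bottle_mid (a point): blue plastic bottle with a white screw cap and a plain white label, the second tallest: 130 mm high, body 40 mm across up to 98 mm, narrower shoulder, cap 32 mm across from 108 mm up. Hold it round the body, 75 to 90 mm above its foot; about 0.12 kg. Stands loose on the table at the start. Round: grasp it at any yaw from above. Point at its axis, half-way up; z up.
- spray_mid (a point): slim teal pump-spray bottle with a pale teal cap, the third tallest: 108 mm high, body 28 mm across up to 74 mm, neck 26 mm, cap 24 mm across. Hold it round the body, 50 to 65 mm above its foot; about 0.05 kg. Stands loose on the table at the start. Round: grasp it at any yaw from above. Point at its axis, half-way up; z up.
- oil_mid (a point): small cream-coloured oil bottle with a black cap, the shortest of the four: 72 mm high, body 29 mm across up to 50 mm, cap 19 mm across above that. Hold it round the body, 30 to 40 mm above its foot; about 0.03 kg. Stands loose on the table at the start. Round: grasp it at any yaw from above. Point at its axis, half-way up; z up.
- disc_red: red disc, 56 mm across and 3 mm thick, fixed on a grey strip (62 x 310 x 4 mm) that lies on the table. Origin at the centre of its underside, 4 mm above the table; its top is 3 mm above the origin, z up. Always one end of the row: the place of the tallest container. The four discs lie in one straight row along the strip, 80 mm from centre to centre; the strip's place and direction on the table change.
- disc_yellow: yellow disc, 56 mm across and 3 mm thick, fixed on a grey strip (62 x 310 x 4 mm) that lies on the table. Origin at the centre of its underside, 4 mm above the table; its top is 3 mm above the origin, z up. One of the two middle places; which of yellow and blue is next to red changes. The four discs lie in one straight row along the strip, 80 mm from centre to centre; the strip's place and direction on the table change.
- disc_blue: blue disc, 56 mm across and 3 mm thick, fixed on a grey strip (62 x 310 x 4 mm) that lies on the table. Origin at the centre of its underside, 4 mm above the table; its top is 3 mm above the origin, z up. One of the two middle places; which of yellow and blue is next to red changes. The four discs lie in one straight row along the strip, 80 mm from centre to centre; the strip's place and direction on the table change.
- disc_white: white disc, 56 mm across and 3 mm thick, fixed on a grey strip (62 x 310 x 4 mm) that lies on the table. Origin at the centre of its underside, 4 mm above the table; its top is 3 mm above the origin, z up. Always the end of the row opposite to red: the place of the shortest container. The four discs lie in one straight row along the strip, 80 mm from centre to centre; the strip's place and direction on the table change.
- petri_mid (a point): clear petri dish, 60 mm across and 15 mm high, loose on the table behind the strip (beyond it from the robot); a bystander, to be left alone. Point at its centre, half-way up.
- stain_jar_mid (a point): square glass staining jar with pink content and a white knobbed lid, 48 x 48 x 101 mm, loose on the table to the left of the strip; a bystander, to be left alone. Point at its centre, half-way up.
There are look-alikes about, which are no part of the job. Several things have the shape of the disc_white; the one meant has the colours described above.

How it is judged:
By the outcome, as a careful person would: the job done as asked, in the order asked, and still so for the second after the job is handed in, with the robot touching nothing.
It also fails if it takes over 115 s, if anything falls off the work surface, if the arm or the gripper's body presses on something with over 40 N, if the wrist force passes 120 N, or if a joint passes its speed limit or range.

## Working session

There is one attempt and no reset: what is moved stays moved. The work goes in short steps, Python scripts to look and compute and a shell command to move; the robot and the scene stay as the last step left them, time stands still between calls to the robot, and variables do not carry over. Pictures are saved under pics/ and viewed, at most 18 in all, crops included, and the job is handed in when it is done.

```bash
mkdir -p pics; python3 - <<'E'
from station import ctrl
import cv2
o=ctrl.get_obs(); print({k:o[k] for k in('t','tool_pos','tool_rot','opening','contact_force')})
for n in('top','side'):
    d=ctrl.get_image(n); cv2.imwrite(f'pics/{n}0.png',d['image'][:,:,::-1]); print(n,{k:v for k,v in d.items() if k!='image'})
E
ls
```

```text
{'t': 0.0, 'tool_pos': array([ 0.22922231, -0.58076807,  0.23007416]), 'tool_rot': array([-3.08428819e+00, -5.86423245e-01,  2.58605420e-04]), 'opening': 0.08540831183375186, 'contact_force': array([-0.56174269, -0.586187  ,  0.64522835])}
top {'fovy': 42.86626573813776, 'cx': 322.22205782269674, 'cy': 202.08746176031863, 'k1': -0.013780087622778986, 'xyz': array([0.47761044, 0.27237932, 1.3693532 ]), 'attitude': array([ 0.09803206, -0.09606848, -1.54056527])}
side {'fovy': 56.16548843603147, 'cx': 312.74507205467506, 'cy': 199.98590774424318, 'k1': -0.07454262493145498, 'xyz': array([0.16866058, 1.12333334, 0.54677653]), 'attitude': array([ 0.38074307, -1.45561224, -2.27464297])}
pics
```

View pics/top0.png

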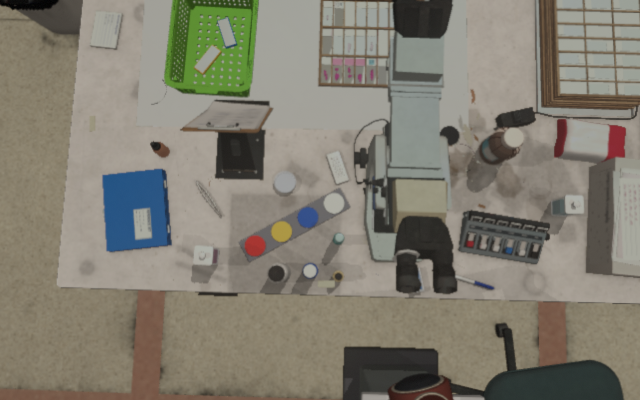

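View pics/side0.png

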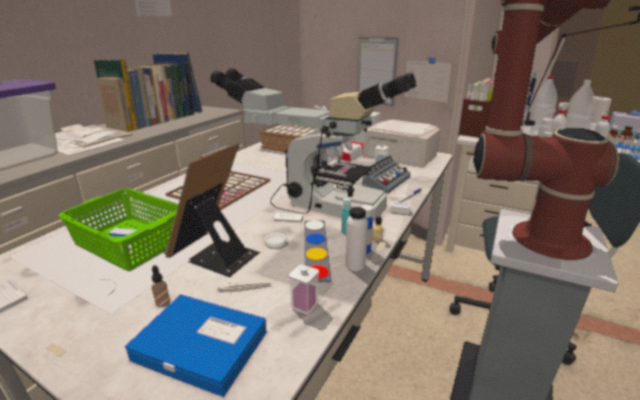

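The top view shows the row running red (256,246), yellow (282,231), blue (308,217), white (334,203). The containers are the white bottle with its black cap at (278,273), the blue bottle at (309,271), the teal spray at (338,239) and the oil bottle at (337,277).

Things that could be mistaken for them:
- Clear petri dish at (285,183), for the white disc.
- Brown dropper at (160,148), for the oil bottle.
- Brown bottle with white cap at (505,145), for the blue bottle.
- Jar at (204,257), which must stay where it is.

Next is the close crop, plus positions.

```bash
cat > h.py <<'E'
import numpy as np, cv2
from scipy.spatial.transform import Rotation as R
def K(d):
    f=d['image'].shape[0]/2/np.tan(np.radians(d['fovy'])/2)
    return np.array([[f,0,d['cx']],[0,f,d['cy']],[0,0,1.]]), np.array([d['k1'],0,0,0,0.])
def cast(d,px,z):
    k,D=K(d); p=cv2.undistortPoints(np.array(px,float).reshape(-1,1,2),k,D)[:,0]
    v=R.from_rotvec(d['attitude']).apply(np.c_[p[:,0],-p[:,1],-np.ones(len(p))])
    c=d['xyz']; return c+v*((np.broadcast_to(z,len(p))-c[2])/v[:,2])[:,None]
def proj(d,P):
    k,D=K(d); q=R.from_rotvec(d['attitude']).inv().apply(np.atleast_2d(P)-d['xyz'])*[1,-1,-1]
    return cv2.projectPoints(q,np.zeros(3),np.zeros(3),k,D)[0][:,0]
E
python3 - <<'E'
from h import *; from station import ctrl
d=ctrl.get_image('top'); im=d['image']
hsv=cv2.cvtColor(im,cv2.COLOR_RGB2HSV)
def blob(lo,hi,box):
    m=cv2.inRange(hsv,lo,hi); x0,y0,x1,y1=box; z=np.zeros_like(m); z[y0:y1,x0:x1]=m[y0:y1,x0:x1]
    n,l,s,c=cv2.connectedComponentsWithStats(z); i=1+np.argmax(s[1:,4]); return c[i],s[i,4]
C={}
for n,lo,hi,b in [('red',(0,150,100),(8,255,255),(240,230,275,260)),('yellow',(20,130,120),(35,255,255),(265,215,300,245)),('blue',(105,130,60),(130,255,255),(292,202,324,232)),('white',(0,0,195),(180,40,255),(320,190,348,216))]:
    c,a=blob(lo,hi,b); C[n]=cast(d,c,.007)[0]; print(n,c.round(1),a,C[n].round(4))
a=np.array(list(C.values()));print(np.linalg.norm(np.diff(a,axis=0),axis=1))
for n,p,z in [('white',(278,273),.158),('blue',(310,271),.13),('spray',(338,239),.108),('oil',(338,276),.072),('jar',(203,255),.1),('petri',(285,183),.015),('mic_left',(366,160),.2),('mic_base',(368,255),.05)]: print(n,cast(d,p,z)[0].round(3))
print(proj(d,[0,0,0]))
cv2.imwrite('pics/c1.png',cv2.resize(im[165:305,185:385],None,fx=4,fy=4,interpolation=cv2.INTER_CUBIC)[:,:,::-1])
E
```

```text
red [254.6 245.4] 316 [0.5259 0.4536 0.007 ]
yellow [281.1 231.2] 313 [0.5659 0.3842 0.007 ]
blue [307.4 217.1] 299 [0.6059 0.3152 0.007 ]Traceback (most recent call last):
  File "<stdin>", line 9, in <module>
  File "<stdin>", line 6, in blob
    return _wrapfunc(a, 'argmax', axis=axis, out=out, **kwds)
    return bound(*args, **kwds)
ValueError: attempt to get argmax of an empty sequence
```

```bash
python3 - <<'E'
from h import *; from station import ctrl
d=ctrl.get_image('top'); im=d['image']
for n,p,z in [('disc_white',(333.5,203),.007),('white',(278,273),.158),('blue',(310,271),.13),('spray',(338,239),.108),('oil',(338,276),.072),('jar',(203,255),.1),('petri',(285,183),.015),('mic_left',(366,160),.2),('mic_base',(368,255),.05)]: print(n,cast(d,p,z)[0].round(3))
cv2.imwrite('pics/c1.png',cv2.resize(im[165:305,185:385],None,fx=4,fy=4,interpolation=cv2.INTER_CUBIC)[:,:,::-1])
E
```

```text
disc_white [0.646 0.246 0.007]
white [0.457 0.375 0.158]
blue [0.464 0.301 0.13 ]
spray [0.544 0.235 0.108]
oil [0.453 0.231 0.072]
jar [0.495 0.568 0.1  ]
petri [0.695 0.378 0.015]
mic_left [0.725 0.176 0.2  ]
mic_base [0.508 0.155 0.05 ]
```

View pics/c1.png

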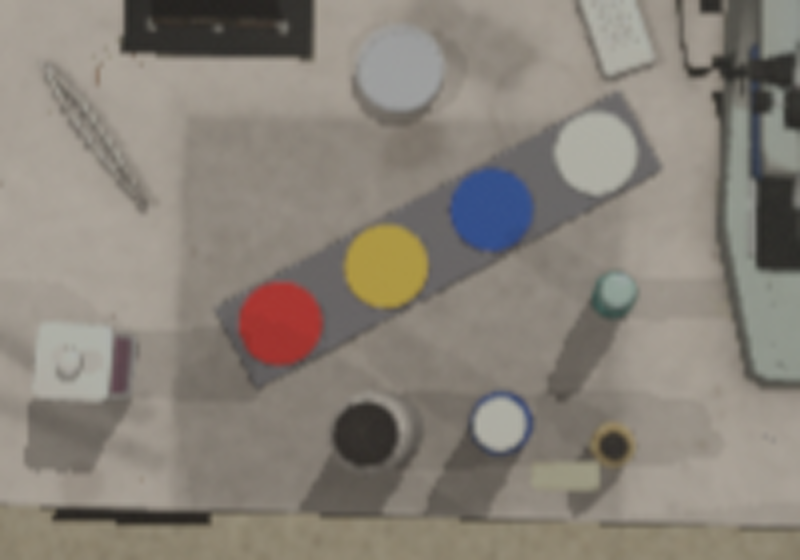

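The crop confirms the choice. In full-image pixels the cap centres are white (276.6,273), blue (310,270.6), spray (338.5,237) and oil (338,276). Next I'll locate the microscope for the transit and check the positions against the side view.

```bash
python3 - <<'E'
from h import *; from station import ctrl
t=ctrl.get_image('top'); s=ctrl.get_image('side')
for n,p,z in [('white',(276.6,273.1),.158),('blue',(310,270.6),.13),('spray',(338.5,237.2),.108),('oil',(338,276.3),.072)]:
    P=cast(t,p,z)[0]; print(n,P.round(4),'side px',proj(s,P).round(0))
for h in (.2,.3,.4,.5):
    for p in ((407,287),(445,288),(397,250)):
        P=cast(t,p,h)[0]; print(h,p,P.round(3),proj(s,P).round(0))
print(proj(t,[0,0,.1]), proj(s,[.229,-.581,.23]))
E
```

```text
white [0.4571 0.3787 0.158 ] side px [[358. 209.]]
blue [0.4648 0.3009 0.13  ] side px [[366. 207.]]
spray [0.5485 0.2335 0.108 ] side px [[347. 199.]]
oil [0.452  0.2312 0.072 ] side px [[379. 217.]]
0.2 (407, 287) [0.435 0.078 0.2  ] [[405. 158.]]
0.2 (445, 288) [ 0.435 -0.008  0.2  ] [[412. 150.]]
0.2 (397, 250) [0.518 0.102 0.2  ] [[375. 156.]]
0.3 (407, 287) [0.438 0.095 0.3  ] [[405. 126.]]
0.3 (445, 288) [0.439 0.016 0.3  ] [[412. 120.]]
0.3 (397, 250) [0.514 0.116 0.3  ] [[376. 124.]]
0.4 (407, 287) [0.442 0.111 0.4  ] [[405.  90.]]
0.4 (445, 288) [0.442 0.04  0.4  ] [[412.  87.]]
0.4 (397, 250) [0.511 0.131 0.4  ] [[378.  89.]]
0.5 (407, 287) [0.446 0.128 0.5  ] [[405.  50.]]
0.5 (445, 288) [0.446 0.064 0.5  ] [[411.  49.]]
0.5 (397, 250) [0.507 0.146 0.5  ] [[379.  50.]]
[[431.3984514  471.97137669]] [[497.57934876 114.49488932]]
```

Side projections agree with the bottles. The microscope eyepieces stand at about (0.44, 0.04 to 0.11, 0.42), so I'll retract, rise and swing round inside and above them.

```bash
python3 -m handwheel '[{"gripper":-1,"offset":[0,-38,-48],"rotation":[0,0,0]},{"gripper":-1,"offset":[0,-76,-96],"rotation":[0,0,0]},{"gripper":-1,"offset":[0,-114,-144],"rotation":[0,0,0]},{"gripper":-1,"offset":[0,-152,-192],"rotation":[0,0,0]},{"gripper":-1,"offset":[0,-190,-240],"rotation":[0,0,0]},{"gripper":-1,"offset":[0,-220,-290],"rotation":[0,0,0]},{"gripper":-1,"offset":[0,-220,-290],"rotation":[0,0,0]},{"gripper":-1,"offset":[0,-220,-290],"rotation":[0,0,0]}]'; python3 -c "
from station import ctrl; print(ctrl.get_obs()['q'])"
```

```text
t: 1.3
tool_pos: [0.1486, -0.3768, 0.5209]
tool_rot: [3.086, 0.587, 0.0]
contact_force: [0.2, -0.1, -0.7]
opening: 0.0853
grip_force: 0.0
[-1.37929122e+00 -4.66681417e-01  1.58333337e+00  1.77073032e-05
  2.02486808e+00 -1.84172878e-01]
```

```bash
python3 -m handwheel '[{"gripper":-1,"offset":[60,-4,0],"rotation":[0,0,-0.148]},{"gripper":-1,"offset":[118,-18,0],"rotation":[0,0,-0.297]},{"gripper":-1,"offset":[174,-39,0],"rotation":[0,0,-0.445]},{"gripper":-1,"offset":[226,-69,0],"rotation":[0,0,-0.593]},{"gripper":-1,"offset":[274,-106,0],"rotation":[0,0,-0.742]},{"gripper":-1,"offset":[315,-150,0],"rotation":[0,0,-0.89]},{"gripper":-1,"offset":[349,-199,0],"rotation":[0,0,-1.038]},{"gripper":-1,"offset":[376,-253,0],"rotation":[0,0,-1.187]}]'; python3 - <<'E'
from h import *; from station import ctrl
t=ctrl.get_image('top'); s=ctrl.get_image('side')
cv2.imwrite('pics/m1.png',np.vstack([t['image'],s['image']])[:,:,::-1][100:700])
E
```

```text
t: 2.3
tool_pos: [0.4063, -0.0015, 0.5179]
tool_rot: [-2.221, -2.215, 0.005]
contact_force: [1.1, -0.2, 0.1]
opening: 0.0856
grip_force: 0.0
```

View pics/m1.png

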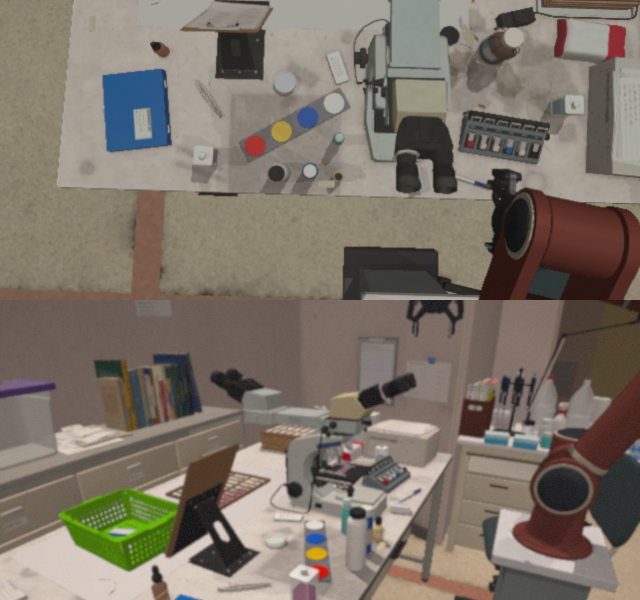

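```bash
python3 -m handwheel '[{"gripper":-1,"offset":[60,-10,0],"rotation":[0,0,-0.1]},{"gripper":-1,"offset":[120,-30,0],"rotation":[0,0,-0.2]},{"gripper":-1,"offset":[180,-40,0],"rotation":[0,0,-0.3]},{"gripper":-1,"offset":[240,-30,0],"rotation":[0,0,-0.4]},{"gripper":-1,"offset":[295,-5,20],"rotation":[0,0,-0.526]},{"gripper":-1,"offset":[340,25,50],"rotation":[0,0,-0.526]},{"gripper":-1,"offset":[375,50,90],"rotation":[0,0,-0.526]},{"gripper":-1,"offset":[380,51,140],"rotation":[0,0,-0.526]}]'; python3 - <<'E'
from h import *; from station import ctrl
w=ctrl.get_image('wrist'); o=ctrl.get_obs(); print(o['tool_pos'],o['tool_rot'],o['q'])
for n,P in dict(white=(.4571,.3787,.158),blue=(.4648,.3009,.13),red=(.5259,.4536,.007),yellow=(.5659,.3842,.007)).items(): print(n,proj(w,P))
cv2.imwrite('pics/w1.png',w['image'][:,:,::-1])
E
```

```text
t: 3.4
tool_pos: [0.461, 0.3771, 0.376]
tool_rot: [-1.578, -2.714, 0.007]
contact_force: [0.1, 0.6, -0.4]
opening: 0.0853
grip_force: 0.0
[0.45820446 0.37533296 0.3665513 ] [-1.57431973 -2.70804926  0.0269183 ] [ 5.60682708e-01 -5.64069965e-02  1.50027345e+00  3.51371672e-05
  1.71715615e+00  4.30753259e-02]
white [[317.85088343 163.32259948]]
blue [[296.80538131 206.33224506]]
red [[372.41077194 129.15977552]]
yellow [[370.04337337 172.47041207]]
```

View pics/w1.png

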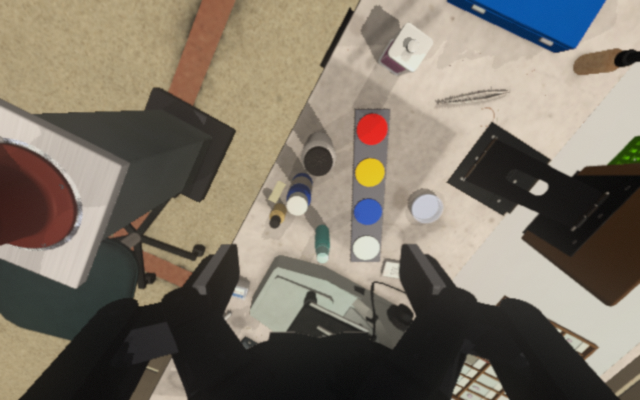

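The wrist view shows the discs where predicted: red (372,129), yellow (370,172). The white cap is at (319,160) and the blue cap at (297,203), both within 3 px of the prediction. I'll descend part way and settle.

```bash
cat > go.py <<'E'
# prints the shift in tool axes (mm) from the measured pose to world target x y z, and the tilt/yaw
import sys; from h import *; from station import ctrl
o=ctrl.get_obs(); r=R.from_rotvec(o['tool_rot']); T=r.as_matrix()
print('t',round(o['t'],2),'pos',o['tool_pos'].round(4),'yaw_y',np.degrees(np.arctan2(T[1,1],T[0,1])).round(1),'tilt',np.degrees(np.arccos(-T[2,2])).round(2),'open',round(o['opening'],4),'grip',round(o['grip_force'],1))
for a in sys.argv[1:]: print(a,(r.inv().apply(np.array(eval(a))-o['tool_pos'])*1000).round(1))
E
python3 -m handwheel '[{"gripper":-1,"offset":[0,0,50],"rotation":[0,0,0]},{"gripper":-1,"offset":[0,0,100],"rotation":[0,0,0]},{"gripper":-1,"offset":[0,0,150],"rotation":[0,0,0]},{"gripper":-1,"offset":[0,0,170],"rotation":[0,0,0]},{"gripper":-1,"offset":[0,0,170],"rotation":[0,0,0]},{"gripper":-1,"offset":[0,0,170],"rotation":[0,0,0]},{"gripper":-1,"offset":[0,0,170],"rotation":[0,0,0]},{"gripper":-1,"offset":[0,0,170],"rotation":[0,0,0]}]'; python3 go.py .4571,.3787,.1
```

```text
t: 4.45
tool_pos: [0.4602, 0.3766, 0.213]
tool_rot: [1.578, 2.715, 0.004]
contact_force: [0.3, -0.3, 0.0]
opening: 0.0854
grip_force: 0.0
t 4.45 pos [0.4602 0.3766 0.213 ] yaw_y 29.7 tilt 0.15 open 0.0854 grip 0.0
.4571,.3787,.1 [  3.3  -2.  113. ]
```

```bash
python3 -m handwheel '[{"gripper":-1,"offset":[3,-2,0],"rotation":[0,0,0]},{"gripper":-1,"offset":[3,-2,30],"rotation":[0,0,0]},{"gripper":-1,"offset":[3,-2,60],"rotation":[0,0,0]},{"gripper":-1,"offset":[3,-2,90],"rotation":[0,0,0]},{"gripper":-1,"offset":[3,-2,112],"rotation":[0,0,0]},{"gripper":-1,"offset":[3,-2,112],"rotation":[0,0,0]},{"gripper":-0.3,"offset":[3,-2,112],"rotation":[0,0,0]},{"gripper":0.2,"offset":[3,-2,112],"rotation":[0,0,0]}]' 40; python3 -m handwheel '[{"gripper":0.5,"offset":[0,0,0],"rotation":[0,0,0]},{"gripper":1,"offset":[0,0,0],"rotation":[0,0,0]},{"gripper":1,"offset":[0,0,0],"rotation":[0,0,0]},{"gripper":1,"offset":[0,0,0],"rotation":[0,0,0]},{"gripper":1,"offset":[0,0,-10],"rotation":[0,0,0]},{"gripper":1,"offset":[0,0,-30],"rotation":[0,0,0]},{"gripper":1,"offset":[0,0,-40],"rotation":[0,0,0]},{"gripper":1,"offset":[0,0,-40],"rotation":[0,0,0]}]'; python3 go.py .5259,.4536,.15 .5259,.4536,.108
```

```text
t: 5.45
tool_pos: [0.4572, 0.3785, 0.1011]
tool_rot: [1.578, 2.715, 0.004]
contact_force: [-0.1, 0.8, 0.7]
opening: 0.0519
grip_force: 0.0
t: 6.45
tool_pos: [0.4571, 0.3783, 0.1411]
tool_rot: [1.578, 2.715, 0.004]
contact_force: [0.8, -0.5, -3.1]
opening: 0.0494
grip_force: 41.9
t 6.45 pos [0.4571 0.3783 0.1411] yaw_y 29.7 tilt 0.17 open 0.0494 grip 41.9
.5259,.4536,.15 [31.4 97.1 -8.6]
.5259,.4536,.108 [31.4 96.9 33.4]
```

```bash
python3 -m handwheel '[{"gripper":1,"offset":[8,24,-8],"rotation":[0,0,0]},{"gripper":1,"offset":[16,50,-8],"rotation":[0,0,0]},{"gripper":1,"offset":[24,76,-8],"rotation":[0,0,0]},{"gripper":1,"offset":[31,97,-8],"rotation":[0,0,0]},{"gripper":1,"offset":[31,97,-8],"rotation":[0,0,0]},{"gripper":1,"offset":[31,97,10],"rotation":[0,0,0]},{"gripper":1,"offset":[31,97,22],"rotation":[0,0,0]},{"gripper":1,"offset":[31,97,22],"rotation":[0,0,0]}]'; python3 go.py .5259,.4536,.108
python3 - <<'E'
from h import *; from station import ctrl
s=ctrl.get_image('side')
x,y=proj(s,(.526,.4536,.05))[0].astype(int)
print(x,y,proj(s,(.526,.4536,.007)),proj(s,(.526,.4536,.018)))
cv2.imwrite('pics/s2.png',cv2.resize(s['image'][y-90:y+60,x-90:x+90],None,fx=4,fy=4,interpolation=cv2.INTER_CUBIC)[:,:,::-1]); print(x-90,y-90)
E
```

```text
t: 7.45
tool_pos: [0.5235, 0.4514, 0.1143]
tool_rot: [-1.578, -2.714, 0.007]
contact_force: [0.4, 0.6, -2.5]
opening: 0.0492
grip_force: 42.6
t 7.45 pos [0.5235 0.4514 0.1143] yaw_y 29.7 tilt 0.29 open 0.0492 grip 42.6
.5259,.4536,.108 [0.7 3.2 6.3]
317 256 [[317.28566465 271.05792892]] [[317.27303094 267.32965612]]
227 166
```

View pics/s2.png

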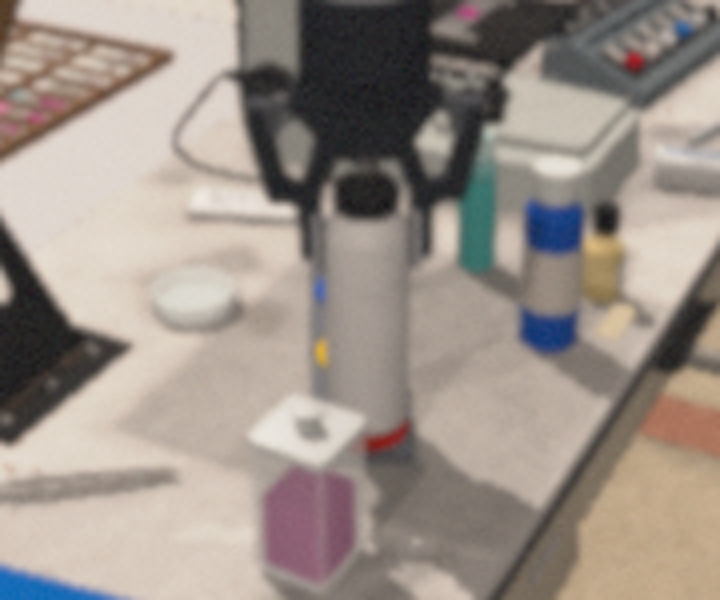

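The white bottle hangs upright just over the red disc, at about (319,267) in the full image. I'll correct 3 mm, set it down, release and rise.

```bash
python3 -m handwheel '[{"gripper":1,"offset":[0,2,0],"rotation":[0,0,0]},{"gripper":1,"offset":[0,2,0],"rotation":[0,0,0]},{"gripper":1,"offset":[0,2,3],"rotation":[0,0,0]},{"gripper":1,"offset":[0,2,6],"rotation":[0,0,0]},{"gripper":1,"offset":[0,2,8],"rotation":[0,0,0]},{"gripper":1,"offset":[0,2,9],"rotation":[0,0,0]},{"gripper":1,"offset":[0,2,9],"rotation":[0,0,0]},{"gripper":1,"offset":[0,2,9],"rotation":[0,0,0]}]'; python3 go.py .5259,.4536,.108 
```

```text
t: 8.5
tool_pos: [0.5271, 0.4538, 0.1083]
tool_rot: [1.578, 2.716, 0.0]
contact_force: [0.8, 0.6, -2.7]
opening: 0.0491
grip_force: 42.8
t 8.5 pos [0.5271 0.4538 0.1083] yaw_y 29.7 tilt 0.01 open 0.0491 grip 42.8
.5259,.4536,.108 [ 0.4 -1.1  0.3]
```

```bash
python3 -m handwheel '[{"gripper":1,"offset":[0,-1,0.7],"rotation":[0,0,0]},{"gripper":1,"offset":[0,-1,1.2],"rotation":[0,0,0]},{"gripper":1,"offset":[0,-1,1.2],"rotation":[0,0,0]},{"gripper":0.1,"offset":[0,-1,1.2],"rotation":[0,0,0]},{"gripper":-0.4,"offset":[0,-1,1.2],"rotation":[0,0,0]},{"gripper":-1,"offset":[0,-1,1.2],"rotation":[0,0,0]},{"gripper":-1,"offset":[0,-1,1.2],"rotation":[0,0,0]},{"gripper":-1,"offset":[0,-1,-20],"rotation":[0,0,0]}]'; python3 -m handwheel '[{"gripper":-1,"offset":[0,0,-50],"rotation":[0,0,0]},{"gripper":-1,"offset":[0,0,-100],"rotation":[0,0,0]},{"gripper":-1,"offset":[0,0,-100],"rotation":[0,0,0]},{"gripper":-1,"offset":[0,0,-100],"rotation":[0,0,0]},{"gripper":-1,"offset":[0,0,-100],"rotation":[0,0,0]},{"gripper":-1,"offset":[0,0,-100],"rotation":[0,0,0]},{"gripper":-1,"offset":[0,0,-100],"rotation":[0,0,0]},{"gripper":-1,"offset":[0,0,-100],"rotation":[0,0,0]}]';  python3 go.py .4648,.3009,.23 .4648,.3009,.066
```

```text
t: 9.5
tool_pos: [0.5246, 0.4522, 0.1261]
tool_rot: [-1.577, -2.714, 0.008]
contact_force: [-0.8, 0.6, -0.5]
opening: 0.0852
grip_force: 0.0
t: 10.5
tool_pos: [0.5261, 0.4532, 0.2279]
tool_rot: [-1.578, -2.716, 0.001]
contact_force: [-0.5, 0.1, 0.5]
opening: 0.0855
grip_force: 0.0
t 10.5 pos [0.5261 0.4532 0.2279] yaw_y 29.7 tilt 0.04 open 0.0855 grip 0.0
.4648,.3009,.23 [-102.  -128.6   -2. ]
.4648,.3009,.066 [-102.  -128.5  162. ]
```

```bash
python3 -m handwheel '[{"gripper":-1,"offset":[-30,-38,0],"rotation":[0,0,0]},{"gripper":-1,"offset":[-60,-76,0],"rotation":[0,0,0]},{"gripper":-1,"offset":[-90,-114,0],"rotation":[0,0,0]},{"gripper":-1,"offset":[-102,-128.5,0],"rotation":[0,0,0]},{"gripper":-1,"offset":[-102,-128.5,0],"rotation":[0,0,0]},{"gripper":-1,"offset":[-102,-128.5,30],"rotation":[0,0,0]},{"gripper":-1,"offset":[-102,-128.5,60],"rotation":[0,0,0]},{"gripper":-1,"offset":[-102,-128.5,60],"rotation":[0,0,0]}]'; python3 go.py .4648,.3009,.066
python3 - <<'E'
from h import *; from station import ctrl
w=ctrl.get_image('wrist'); t=ctrl.get_image('top')
for n,P in dict(white=(.5259,.4536,.165),red=(.5259,.4536,.007),yellow=(.5659,.3842,.007),blue=(.4648,.3009,.13),jar=(.495,.568,.1)).items(): print(n,proj(w,P).round(0),proj(t,P).round(0))
cv2.imwrite('pics/w2.png',np.hstack([w['image'][:,160:560],cv2.resize(t['image'][180:300,180:300],(400,400))])[:,:,::-1])
E
```

```text
t: 11.5
tool_pos: [0.4637, 0.3012, 0.1654]
tool_rot: [-1.576, -2.714, 0.007]
contact_force: [0.3, -0.6, 0.3]
opening: 0.0854
grip_force: 0.0
t 11.5 pos [0.4637 0.3012 0.1654] yaw_y 29.7 tilt 0.32 open 0.0854 grip 0.0
.4648,.3009,.066 [-0.9  1.4 99.4]
white [[603.  50.]] [[246. 243.]]
red [[449.  79.]] [[255. 245.]]
yellow [[439. 159.]] [[281. 231.]]
blue [[320. 223.]] [[310. 271.]]
jar [[ 616. -167.]] [[203. 255.]]
```

View pics/w2.png

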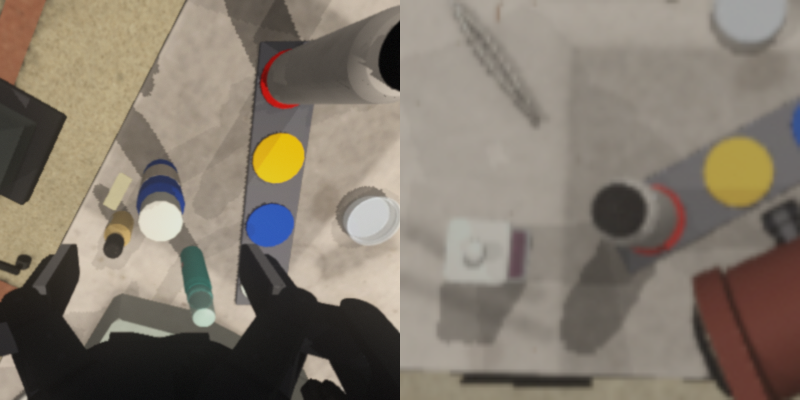

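The white bottle's cap sits at (246,243) in the top view, exactly as predicted, so it is centred on red. In the wrist view the blue cap is at (320,221), against (320,223) predicted. I'll grasp the blue bottle.

```bash
python3 -m handwheel '[{"gripper":-1,"offset":[0,1,30],"rotation":[0,0,0]},{"gripper":-1,"offset":[0,1,60],"rotation":[0,0,0]},{"gripper":-1,"offset":[0,1,90],"rotation":[0,0,0]},{"gripper":-1,"offset":[0,1,100],"rotation":[0,0,0]},{"gripper":-1,"offset":[0,1,100],"rotation":[0,0,0]},{"gripper":-1,"offset":[0,1,100],"rotation":[0,0,0]},{"gripper":-0.2,"offset":[0,1,100],"rotation":[0,0,0]},{"gripper":0.2,"offset":[0,1,100],"rotation":[0,0,0]}]' 30; python3 -m handwheel '[{"gripper":0.5,"offset":[0,0,0],"rotation":[0,0,0]},{"gripper":1,"offset":[0,0,0],"rotation":[0,0,0]},{"gripper":1,"offset":[0,0,0],"rotation":[0,0,0]},{"gripper":1,"offset":[0,0,0],"rotation":[0,0,0]},{"gripper":1,"offset":[0,0,-10],"rotation":[0,0,0]},{"gripper":1,"offset":[0,0,-30],"rotation":[0,0,0]},{"gripper":1,"offset":[0,0,-40],"rotation":[0,0,0]},{"gripper":1,"offset":[0,0,-40],"rotation":[0,0,0]}]'; python3 go.py .5659,.3842,.073
```

```text
t: 12.6
tool_pos: [0.4664, 0.3018, 0.0692]
tool_rot: [1.578, 2.716, 0.002]
contact_force: [-0.0, -0.8, 0.3]
opening: 0.0517
grip_force: 0.0
t: 13.6
tool_pos: [0.4669, 0.302, 0.1101]
tool_rot: [1.577, 2.715, 0.004]
contact_force: [-0.3, -0.6, -1.9]
opening: 0.0394
grip_force: 30.5
t 13.6 pos [0.4669 0.302  0.1101] yaw_y 29.7 tilt 0.19 open 0.0394 grip 30.5
.5659,.3842,.073 [ 22.4 126.6  37.5]
```

```bash
python3 -m handwheel '[{"gripper":1,"offset":[6,32,-5],"rotation":[0,0,0]},{"gripper":1,"offset":[12,64,-5],"rotation":[0,0,0]},{"gripper":1,"offset":[18,96,-5],"rotation":[0,0,0]},{"gripper":1,"offset":[22,126,-5],"rotation":[0,0,0]},{"gripper":1,"offset":[22,126,-5],"rotation":[0,0,0]},{"gripper":1,"offset":[22,126,15],"rotation":[0,0,0]},{"gripper":1,"offset":[22,126,27],"rotation":[0,0,0]},{"gripper":1,"offset":[22,126,27],"rotation":[0,0,0]}]'; python3 -m handwheel '[{"gripper":1,"offset":[0,0,0],"rotation":[0,0,0]},{"gripper":1,"offset":[0,0,0],"rotation":[0,0,0]},{"gripper":1,"offset":[0,0,3],"rotation":[0,0,0]},{"gripper":1,"offset":[0,0,5],"rotation":[0,0,0]},{"gripper":1,"offset":[0,0,6],"rotation":[0,0,0]},{"gripper":1,"offset":[0,0,6],"rotation":[0,0,0]},{"gripper":1,"offset":[0,0,6],"rotation":[0,0,0]},{"gripper":1,"offset":[0,0,6],"rotation":[0,0,0]}]';python3 go.py .5659,.3842,.0762
```

```text
t: 14.6
tool_pos: [0.5623, 0.3818, 0.0783]
tool_rot: [-1.577, -2.714, 0.007]
contact_force: [0.0, 1.1, -1.5]
opening: 0.0388
grip_force: 30.7
t: 15.6
tool_pos: [0.5646, 0.3831, 0.076]
tool_rot: [1.578, 2.716, 0.0]
contact_force: [-3.5, -0.3, 5.8]
opening: 0.0389
grip_force: 31.4
t 15.6 pos [0.5646 0.3831 0.076 ] yaw_y 29.7 tilt 0.02 open 0.0389 grip 31.4
.5659,.3842,.0762 [ 0.3  1.7 -0.2]
```

```bash
python3 -m handwheel '[{"gripper":1,"offset":[0,0,-0.5],"rotation":[0,0,0]},{"gripper":0.3,"offset":[0,1,-0.5],"rotation":[0,0,0]},{"gripper":-0.2,"offset":[0,1,-0.5],"rotation":[0,0,0]},{"gripper":-1,"offset":[0,1,-0.5],"rotation":[0,0,0]},{"gripper":-1,"offset":[0,1,-0.5],"rotation":[0,0,0]},{"gripper":-1,"offset":[0,1,-0.5],"rotation":[0,0,0]},{"gripper":-1,"offset":[0,1,-30],"rotation":[0,0,0]},{"gripper":-1,"offset":[0,1,-70],"rotation":[0,0,0]}]'; python3 -m handwheel '[{"gripper":-1,"offset":[0,0,-30],"rotation":[0,0,0]},{"gripper":-1,"offset":[0,0,-60],"rotation":[0,0,0]},{"gripper":-1,"offset":[0,0,-60],"rotation":[0,0,0]},{"gripper":-1,"offset":[0,0,-60],"rotation":[0,0,0]},{"gripper":-1,"offset":[0,0,-60],"rotation":[0,0,0]},{"gripper":-1,"offset":[0,0,-60],"rotation":[0,0,0]},{"gripper":-1,"offset":[0,0,-60],"rotation":[0,0,0]},{"gripper":-1,"offset":[0,0,-60],"rotation":[0,0,0]}]';  python3 go.py .5485,.2335,.15 .5485,.2335,.04
```

```text
t: 16.6
tool_pos: [0.5643, 0.383, 0.1441]
tool_rot: [-1.577, -2.715, 0.005]
contact_force: [1.0, 0.2, 0.5]
opening: 0.0853
grip_force: 0.0
t: 17.6
tool_pos: [0.5653, 0.3835, 0.2051]
tool_rot: [-1.578, -2.716, 0.0]
contact_force: [-0.3, -0.0, 1.0]
opening: 0.0853
grip_force: 0.0
t 17.6 pos [0.5653 0.3835 0.2051] yaw_y 29.7 tilt 0.02 open 0.0853 grip 0.0
.5485,.2335,.15 [-122.   -88.8   55.1]
.5485,.2335,.04 [-122.   -88.8  165.1]
```

```bash
python3 - <<'E'
from h import *; from station import ctrl
t=ctrl.get_image('top'); s=ctrl.get_image('side'); print(ctrl.get_obs()['q'])
print(proj(t,(.5659,.3842,.137)),proj(s,(.5659,.3842,.137)))
cv2.imwrite('pics/m2.png',np.vstack([t['image'][150:],s['image'][:350]])[:,:,::-1])
E
```

```text
[ 4.87263812e-01  2.02779350e-01  1.49275265e+00  2.01667536e-05
  1.44596292e+00 -3.07895014e-02]
[[276.8605272  227.59414709]] [[316.04979705 208.99776026]]
```

View pics/m2.png

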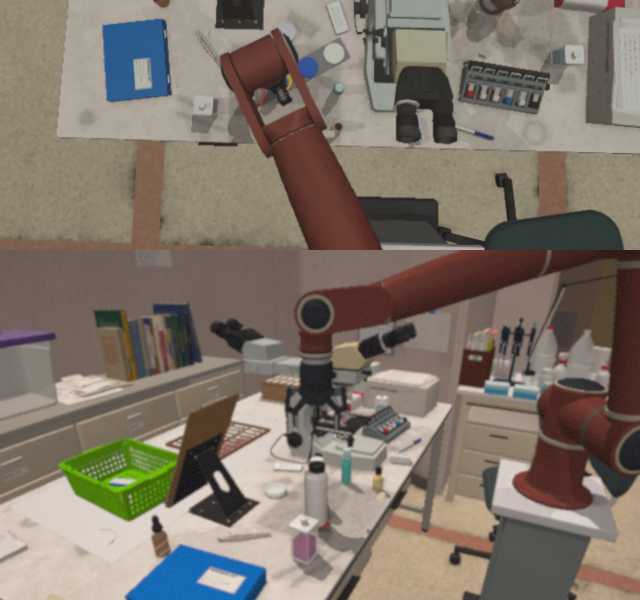

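```bash
python3 - <<'E'
from h import *; from station import ctrl
t=ctrl.get_image('top'); s=ctrl.get_image('side'); o=ctrl.get_obs(); p=o['tool_pos']
for z in (.4,.45,.5): print(z,proj(s,(p[0],p[1],z)).round(0))
h=o['q'][0]; u=np.array([np.cos(h),np.sin(h)]); v=np.array([-u[1],u[0]])
for n,px in dict(tipL=(223,225),tipR=(290,187),prongR=(297,210),prongR2=(322,272),prongL2=(268,303),fore1=(276,330),fore2=(345,320)).items():
    P=cast(t,px,.45)[0][:2]; print(n,P.round(3),'ahead',((P-p[:2])@u).round(3),'left',((P-p[:2])@v).round(3),'from base',(P@v).round(3))
print('tcp',(p[:2]@v).round(3))
E
```

```text
0.4 [[316. 102.]]
0.45 [[316.  79.]]
0.5 [[316.  54.]]
tipL [0.545 0.453] ahead 0.015 left 0.071 from base 0.145
tipR [0.618 0.335] ahead 0.024 left -0.068 from base 0.006
prongR [0.576 0.321] ahead -0.02 left -0.061 from base 0.013
prongR2 [0.466 0.272] ahead -0.14 left -0.052 from base 0.022
prongL2 [0.409 0.366] ahead -0.146 left 0.058 from base 0.132
fore1 [0.363 0.35 ] ahead -0.195 left 0.066 from base 0.14
fore2 [0.383 0.229] ahead -0.233 left -0.051 from base 0.023
tcp 0.074
```

The forearm fork is about ±65 mm wide about the TCP plane. At the spray bottle it would pass only about 5 mm from the eyepieces. I'll tilt the hand 8° about the closing axis, which takes the wrist away from the microscope and leaves the bottle upright.

```bash
python3 -m handwheel '[{"gripper":-1,"offset":[-25,-20,0],"rotation":[0,-0.07,0]},{"gripper":-1,"offset":[-58,-42,0],"rotation":[0,-0.14,0]},{"gripper":-1,"offset":[-90,-64,0],"rotation":[0,-0.14,0]},{"gripper":-1,"offset":[-125,-89,0],"rotation":[0,-0.14,0]},{"gripper":-1,"offset":[-125,-89,20],"rotation":[0,-0.14,0]},{"gripper":-1,"offset":[-125,-89,45],"rotation":[0,-0.14,0]},{"gripper":-1,"offset":[-125,-89,45],"rotation":[0,-0.14,0]},{"gripper":-1,"offset":[-125,-89,45],"rotation":[0,-0.14,0]}]'; python3 go.py .5502,.2305,.042
python3 - <<'E'
from h import *; from station import ctrl
t=ctrl.get_image('top'); w=ctrl.get_image('wrist')
print(proj(w,(.5485,.2335,.108)),proj(t,(.5659,.3842,.137)))
cv2.imwrite('pics/m3.png',np.vstack([t['image'][120:310,150:550],w['image'][:,120:520]])[:,:,::-1])
E
```

```text
t: 18.8
tool_pos: [0.5501, 0.2315, 0.1606]
tool_rot: [1.516, 2.61, -0.106]
contact_force: [0.4, -0.5, 1.0]
opening: 0.0853
grip_force: 0.0
t 18.8 pos [0.5501 0.2315 0.1606] yaw_y 29.7 tilt 8.02 open 0.0853 grip 0.0
.5502,.2305,.042 [ 15.7  -0.4 117.6]
[[317.66496772 200.15193591]] [[276.8605272  227.59414709]]
```

View pics/m3.png

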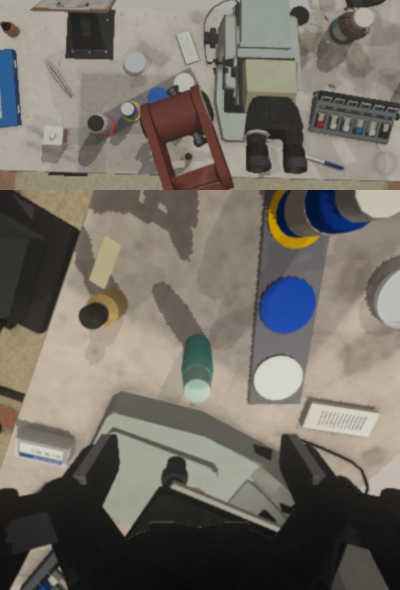

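The wrist view shows the spray cap at (317,200), as predicted. The fork's right edge at (383,295) is clear of the eyepieces (397 and beyond). The blue bottle's cap at about (278,228) in the top view is centred on yellow. I'll descend and grip the spray bottle.

```bash
python3 -m handwheel '[{"gripper":-1,"offset":[4,0,30],"rotation":[0,0,0]},{"gripper":-1,"offset":[8,0,60],"rotation":[0,0,0]},{"gripper":-1,"offset":[12,0,90],"rotation":[0,0,0]},{"gripper":-1,"offset":[15.7,0,117],"rotation":[0,0,0]},{"gripper":-1,"offset":[15.7,0,117],"rotation":[0,0,0]},{"gripper":-1,"offset":[15.7,0,117],"rotation":[0,0,0]},{"gripper":-0.2,"offset":[15.7,0,117],"rotation":[0,0,0]},{"gripper":0.2,"offset":[15.7,0,117],"rotation":[0,0,0]}]' 25; python3 go.py; python3 -m handwheel '[{"gripper":0.4,"offset":[0,0,0],"rotation":[0,0,0]},{"gripper":0.7,"offset":[0,0,0],"rotation":[0,0,0]},{"gripper":1,"offset":[0,0,0],"rotation":[0,0,0]},{"gripper":1,"offset":[0,0,0],"rotation":[0,0,0]},{"gripper":1,"offset":[-1.5,0,-10],"rotation":[0,0,0]},{"gripper":1,"offset":[-4,0,-30],"rotation":[0,0,0]},{"gripper":1,"offset":[-5.5,0,-40],"rotation":[0,0,0]},{"gripper":1,"offset":[-5.5,0,-40],"rotation":[0,0,0]}]'; python3 go.py .6076,.3122,.085 .6076,.3122,.049
```

```text
t: 19.9
tool_pos: [0.5512, 0.2305, 0.0437]
tool_rot: [1.516, 2.609, -0.104]
contact_force: [0.3, -0.0, 0.3]
opening: 0.0517
grip_force: 0.0
t 19.9 pos [0.5512 0.2305 0.0437] yaw_y 29.7 tilt 8.05 open 0.0517 grip 0.0
t: 20.9
tool_pos: [0.5514, 0.2307, 0.0847]
tool_rot: [1.516, 2.608, -0.102]
contact_force: [0.2, 0.4, -1.1]
opening: 0.0277
grip_force: 26.4
t 20.9 pos [0.5514 0.2307 0.0847] yaw_y 29.7 tilt 8.06 open 0.0277 grip 26.4
.6076,.3122,.085 [42.5 89.2 -6. ]
.6076,.3122,.049 [47.6 89.1 29.6]
```

```bash
python3 -m handwheel '[{"gripper":1,"offset":[10,22,-1],"rotation":[0,0,0]},{"gripper":1,"offset":[21,45,-3],"rotation":[0,0,0]},{"gripper":1,"offset":[32,67,-5],"rotation":[0,0,0]},{"gripper":1,"offset":[42.5,90,-6],"rotation":[0,0,0]},{"gripper":1,"offset":[42.5,90,-6],"rotation":[0,0,0]},{"gripper":1,"offset":[44,90,7],"rotation":[0,0,0]},{"gripper":1,"offset":[46,90,20],"rotation":[0,0,0]},{"gripper":1,"offset":[46,90,20],"rotation":[0,0,0]}]'; python3 -m handwheel '[{"gripper":1,"offset":[0,0,0],"rotation":[0,0,0]},{"gripper":1,"offset":[0,0,0],"rotation":[0,0,0]},{"gripper":1,"offset":[0.5,0,3],"rotation":[0,0,0]},{"gripper":1,"offset":[1,0,5.5],"rotation":[0,0,0]},{"gripper":1,"offset":[1,0,6.5],"rotation":[0,0,0]},{"gripper":1,"offset":[1,0,6.5],"rotation":[0,0,0]},{"gripper":1,"offset":[1,0,6.5],"rotation":[0,0,0]},{"gripper":1,"offset":[1,0,6.5],"rotation":[0,0,0]}]';python3 go.py .6077,.312,.0505
```

```text
t: 21.9
tool_pos: [0.6053, 0.3107, 0.0535]
tool_rot: [1.518, 2.612, -0.113]
contact_force: [-0.5, -0.8, -0.3]
opening: 0.0277
grip_force: 26.3
t: 22.9
tool_pos: [0.6073, 0.3121, 0.0499]
tool_rot: [1.517, 2.61, -0.106]
contact_force: [-0.3, 0.4, -0.3]
opening: 0.0272
grip_force: 26.6
t 22.9 pos [0.6073 0.3121 0.0499] yaw_y 29.7 tilt 8.02 open 0.0272 grip 26.6
.6077,.312,.0505 [-0.4  0.3 -0.5]
```

```bash
python3 -m handwheel '[{"gripper":1,"offset":[0,0,0.4],"rotation":[0,0,0]},{"gripper":0.5,"offset":[0,0,0.4],"rotation":[0,0,0]},{"gripper":0.2,"offset":[0,0,0.4],"rotation":[0,0,0]},{"gripper":-0.4,"offset":[0,0,0.4],"rotation":[0,0,0]},{"gripper":-1,"offset":[0,0,0.4],"rotation":[0,0,0]},{"gripper":-1,"offset":[0,0,0.4],"rotation":[0,0,0]},{"gripper":-1,"offset":[-4,0,-30],"rotation":[0,0,0]},{"gripper":-1,"offset":[-10,0,-70],"rotation":[0,0,0]}]'; python3 -m handwheel '[{"gripper":-1,"offset":[-4,0,-30],"rotation":[0,0,0]},{"gripper":-1,"offset":[-8,0,-60],"rotation":[0,0,0]},{"gripper":-1,"offset":[-8,0,-60],"rotation":[0,0.14,0]},{"gripper":-1,"offset":[-8,0,-60],"rotation":[0,0.14,0]},{"gripper":-1,"offset":[-8,0,-60],"rotation":[0,0.14,0]},{"gripper":-1,"offset":[-8,0,-60],"rotation":[0,0.14,0]},{"gripper":-1,"offset":[-8,0,-60],"rotation":[0,0.14,0]},{"gripper":-1,"offset":[-8,0,-60],"rotation":[0,0.14,0]}]';  python3 go.py .452,.2312,.18 .452,.2312,.014
python3 - <<'E'
from h import *; from station import ctrl
w=ctrl.get_image('wrist'); s=ctrl.get_image('side')
print(proj(w,(.6059,.3152,.115)),proj(w,(.6059,.3152,.007)))
cv2.imwrite('pics/m4.png',np.hstack([w['image'][:,120:520],s['image'][120:320,240:440].repeat(2,0).repeat(2,1)])[:,:,::-1])
E
```

```text
t: 23.9
tool_pos: [0.6061, 0.3115, 0.1195]
tool_rot: [1.517, 2.612, -0.111]
contact_force: [0.5, 0.3, 0.9]
opening: 0.0854
grip_force: 0.0
t: 24.9
tool_pos: [0.6068, 0.3127, 0.1808]
tool_rot: [-1.578, -2.717, 0.001]
contact_force: [-0.7, 1.3, -0.0]
opening: 0.0854
grip_force: 0.0
t 24.9 pos [0.6068 0.3127 0.1808] yaw_y 29.7 tilt 0.02 open 0.0854 grip 0.0
.452,.2312,.18 [   6.  -174.8    0.9]
.452,.2312,.014 [   6.  -174.8  166.9]
[[319.50002559 203.45133872]] [[319.43931475 171.74204298]]
```

View pics/m4.png

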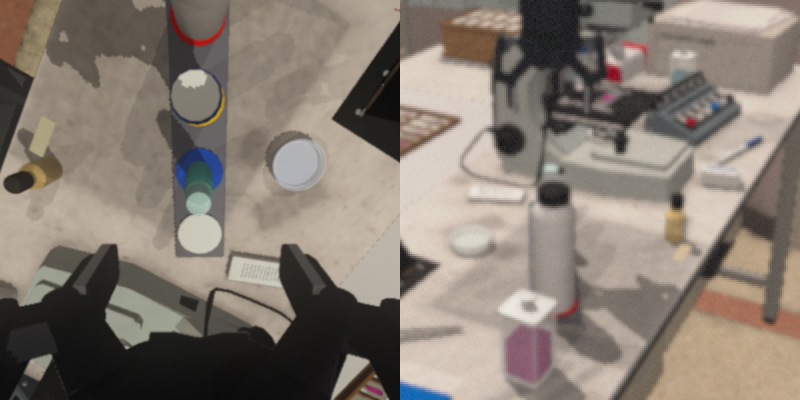

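The spray cap is at (318,203), as predicted, so it stands on the blue disc, and all bystanders are in place. A pale block lies near the oil bottle but outside the finger sweep. I'll do the oil bottle with a 10° tilt.

```bash
python3 -m handwheel '[{"gripper":-1,"offset":[0,-40,-10],"rotation":[0,-0.06,0]},{"gripper":-1,"offset":[0,-85,-10],"rotation":[0,-0.12,0]},{"gripper":-1,"offset":[0,-130,0],"rotation":[0,-0.175,0]},{"gripper":-1,"offset":[2,-175,10],"rotation":[0,-0.175,0]},{"gripper":-1,"offset":[2,-175,40],"rotation":[0,-0.175,0]},{"gripper":-1,"offset":[2,-175,60],"rotation":[0,-0.175,0]},{"gripper":-1,"offset":[2,-175,60],"rotation":[0,-0.175,0]},{"gripper":-1,"offset":[2,-175,60],"rotation":[0,-0.175,0]}]'; python3 go.py .4542,.2275,.016
python3 - <<'E'
from h import *; from station import ctrl
w=ctrl.get_image('wrist'); print(proj(w,(.452,.2312,.072)),proj(w,(.452,.2312,.0)))
cv2.imwrite('pics/w5.png',w['image'][:,120:520][:,:,::-1])
E
```

```text
t: 26.0
tool_pos: [0.455, 0.2278, 0.1219]
tool_rot: [1.501, 2.582, -0.131]
contact_force: [-0.5, 0.6, 1.5]
opening: 0.0854
grip_force: 0.0
t 26.0 pos [0.455  0.2278 0.1219] yaw_y 29.7 tilt 10.04 open 0.0854 grip 0.0
.4542,.2275,.016 [ 18.6  -0.9 104.2]
[[317.5018591  198.12099728]] [[317.83996432 161.68037544]]
```

View pics/w5.png

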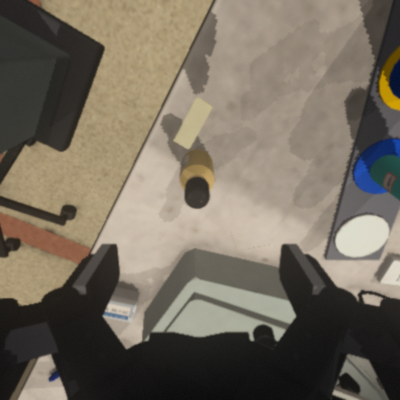

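The wrist view shows the oil cap at (317,193), about 5 px (4 mm) towards tool +x of the prediction. The pale block at (313,123) is clear of the fingers. I'll add 3 mm, descend and grip.

```bash
python3 -m handwheel '[{"gripper":-1,"offset":[8,-1,30],"rotation":[0,0,0]},{"gripper":-1,"offset":[14,-1,60],"rotation":[0,0,0]},{"gripper":-1,"offset":[19,-1,90],"rotation":[0,0,0]},{"gripper":-1,"offset":[21.5,-1,104],"rotation":[0,0,0]},{"gripper":-1,"offset":[21.5,-1,104],"rotation":[0,0,0]},{"gripper":-1,"offset":[21.5,-1,104],"rotation":[0,0,0]},{"gripper":-0.2,"offset":[21.5,-1,104],"rotation":[0,0,0]},{"gripper":0.2,"offset":[21.5,-1,104],"rotation":[0,0,0]}]' 25; python3 go.py; python3 -m handwheel '[{"gripper":0.4,"offset":[0,0,0],"rotation":[0,0,0]},{"gripper":0.7,"offset":[0,0,0],"rotation":[0,0,0]},{"gripper":1,"offset":[0,0,0],"rotation":[0,0,0]},{"gripper":1,"offset":[0,0,0],"rotation":[0,0,0]},{"gripper":1,"offset":[-1.8,0,-10],"rotation":[0,0,0]},{"gripper":1,"offset":[-5.3,0,-30],"rotation":[0,0,0]},{"gripper":1,"offset":[-7,0,-40],"rotation":[0,0,0]},{"gripper":1,"offset":[-7,0,-40],"rotation":[0,0,0]}]'; python3 go.py .6475,.2428,.06 .6475,.2428,.024
python3 - <<'E'
from h import *; from station import ctrl
w=ctrl.get_image('wrist'); T=R.from_rotvec(ctrl.get_obs()['tool_rot']).as_matrix(); p=ctrl.get_obs()['tool_pos']
for l in (-4,0,4):
    P=p+np.array([-.5,.866,0])*(.0043+l/1000); print(l,proj(w,[P[0],P[1],p[2]-.016+.072]).round(0))
cv2.imwrite('pics/w6.png',w['image'][:,120:520][:,:,::-1])
E
```

```text
t: 27.05
tool_pos: [0.4522, 0.2299, 0.0159]
tool_rot: [1.501, 2.582, -0.13]
contact_force: [0.5, 0.3, 0.2]
opening: 0.0517
grip_force: 0.0
t 27.05 pos [0.4522 0.2299 0.0159] yaw_y 29.7 tilt 10.04 open 0.0517 grip 0.0
t: 28.05
tool_pos: [0.4522, 0.23, 0.0565]
tool_rot: [1.501, 2.582, -0.129]
contact_force: [-0.3, 0.1, -1.0]
opening: 0.0278
grip_force: 24.9
t 28.05 pos [0.4522 0.23   0.0565] yaw_y 29.7 tilt 10.03 open 0.0278 grip 24.9
.6475,.2428,.06 [-84.8 176.   11.8]
.6475,.2428,.024 [-78.5 175.9  47.3]
-4 [[317. 334.]]
0 [[317. 328.]]
4 [[317. 321.]]
```

View pics/w6.png

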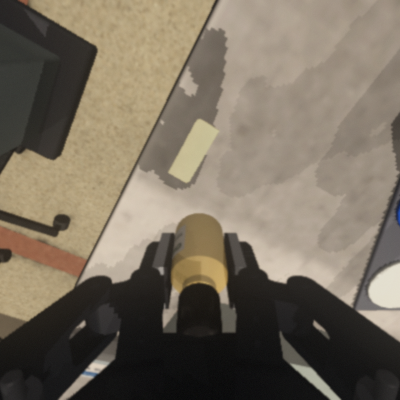

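```bash
python3 -m handwheel '[{"gripper":1,"offset":[-5,0,-28],"rotation":[0,0,0]},{"gripper":1,"offset":[-22,35,-25],"rotation":[0,0,0]},{"gripper":1,"offset":[-42,75,-22],"rotation":[0,0,0]},{"gripper":1,"offset":[-62,118,-18],"rotation":[0,0,0]},{"gripper":1,"offset":[-78,152,-15],"rotation":[0,0,0]},{"gripper":1,"offset":[-90,176,-13],"rotation":[0,0,0]},{"gripper":1,"offset":[-90,176,-13],"rotation":[0,0,0]},{"gripper":1,"offset":[-90,176,-13],"rotation":[0,0,0]}]'; python3 go.py .648,.242,.03 .648,.242,.0235
python3 - <<'E'
from h import *; from station import ctrl
t=ctrl.get_image('top'); s=ctrl.get_image('side')
cv2.imwrite('pics/m7.png',np.hstack([t['image'][120:320,190:450],s['image'][60:260,220:460]]).repeat(1,0)[:,:,::-1].repeat(1,1))
E
```

```text
t: 29.1
tool_pos: [0.6459, 0.2416, 0.0827]
tool_rot: [1.502, 2.585, -0.134]
contact_force: [-0.9, 0.7, -0.9]
opening: 0.0281
grip_force: 24.9
t 29.1 pos [0.6459 0.2416 0.0827] yaw_y 29.7 tilt 9.99 open 0.0281 grip 24.9
.648,.242,.03 [ 8.5  2.1 52. ]
.648,.242,.0235 [ 9.6  2.1 58.4]
```

View pics/m7.png

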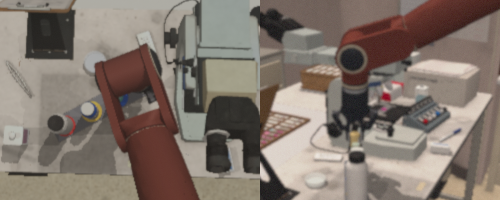

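The top view shows the fork's right edge at (368,250), well clear of the eyepieces at about (395,270). I'll lower to just above the white disc.

```bash
python3 -m handwheel '[{"gripper":1,"offset":[2,1.5,15],"rotation":[0,0,0]},{"gripper":1,"offset":[4,1.5,30],"rotation":[0,0,0]},{"gripper":1,"offset":[6,1.5,43],"rotation":[0,0,0]},{"gripper":1,"offset":[8,1.5,52],"rotation":[0,0,0]},{"gripper":1,"offset":[8.5,1.5,54],"rotation":[0,0,0]},{"gripper":1,"offset":[8.5,1.5,54],"rotation":[0,0,0]},{"gripper":1,"offset":[8.5,1.5,54],"rotation":[0,0,0]},{"gripper":1,"offset":[8.5,1.5,54],"rotation":[0,0,0]}]'; python3 go.py .648,.242,.023
python3 - <<'E'
from h import *; from station import ctrl
w=ctrl.get_image('wrist'); p=ctrl.get_obs()['tool_pos']
print(proj(w,(.6459,.2462,.007)))
cv2.imwrite('pics/w8.png',w['image'][:,120:520][:,:,::-1])
E
```

```text
t: 30.2
tool_pos: [0.6495, 0.2418, 0.0301]
tool_rot: [1.501, 2.582, -0.13]
contact_force: [-0.1, -0.2, 0.2]
opening: 0.0277
grip_force: 24.9
t 30.2 pos [0.6495 0.2418 0.0301] yaw_y 29.7 tilt 10.04 open 0.0277 grip 24.9
.648,.242,.023 [ 2.1 -1.2  6.8]
[[317.20418093 216.78182288]]
```

View pics/w8.png

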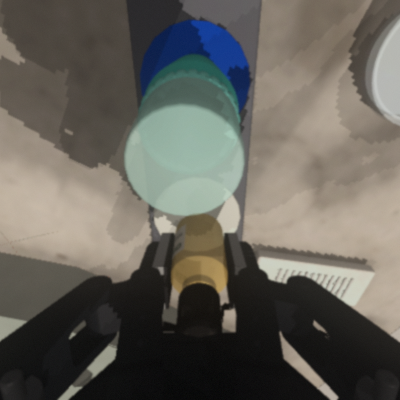

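```bash
python3 -m handwheel '[{"gripper":1,"offset":[1,-1,3],"rotation":[0,0,0]},{"gripper":1,"offset":[2,-1,5.5],"rotation":[0,0,0]},{"gripper":1,"offset":[2,-1,7],"rotation":[0,0,0]},{"gripper":1,"offset":[2,-1,7],"rotation":[0,0,0]},{"gripper":1,"offset":[2,-1,7],"rotation":[0,0,0]},{"gripper":1,"offset":[2,-1,7],"rotation":[0,0,0]},{"gripper":1,"offset":[2,-1,7],"rotation":[0,0,0]},{"gripper":1,"offset":[2,-1,7],"rotation":[0,0,0]}]'; python3 go.py .648,.242,.023
```

```text
t: 31.25
tool_pos: [0.648, 0.2419, 0.0224]
tool_rot: [1.501, 2.583, -0.131]
contact_force: [-3.2, 0.2, 4.5]
opening: 0.0279
grip_force: 25.4
t 31.25 pos [0.648  0.2419 0.0224] yaw_y 29.7 tilt 10.03 open 0.0279 grip 25.4
.648,.242,.023 [-0.   0.1 -0.6]
```

```bash
python3 -m handwheel '[{"gripper":1,"offset":[0,0,-0.4],"rotation":[0,0,0]},{"gripper":0.5,"offset":[0,0,-0.4],"rotation":[0,0,0]},{"gripper":0.2,"offset":[0,0,-0.4],"rotation":[0,0,0]},{"gripper":-0.4,"offset":[0,0,-0.4],"rotation":[0,0,0]},{"gripper":-1,"offset":[0,0,-0.4],"rotation":[0,0,0]},{"gripper":-1,"offset":[0,0,-0.4],"rotation":[0,0,0]},{"gripper":-1,"offset":[-5,0,-30],"rotation":[0,0,0]},{"gripper":-1,"offset":[-12,0,-70],"rotation":[0,0,0]}]'; python3 -m handwheel '[{"gripper":-1,"offset":[-9,0,-50],"rotation":[0,0,0]},{"gripper":-1,"offset":[-18,0,-100],"rotation":[0,0,0]},{"gripper":-1,"offset":[-27,0,-150],"rotation":[0,0,0]},{"gripper":-1,"offset":[-32,-40,-180],"rotation":[0,0,0]},{"gripper":-1,"offset":[-32,-90,-180],"rotation":[0,0,0]},{"gripper":-1,"offset":[-32,-140,-180],"rotation":[0,0,0]},{"gripper":-1,"offset":[-32,-170,-180],"rotation":[0,0,0]},{"gripper":-1,"offset":[-32,-170,-180],"rotation":[0,0,0]}]'
python3 go.py
python3 - <<'E'
from h import *; from station import ctrl
w=ctrl.get_image('wrist'); s=ctrl.get_image('side'); t=ctrl.get_image('top')
for n,P in dict(white=(.5259,.4536,.165),blue=(.5659,.3842,.137),spray=(.6059,.3152,.115),oil=(.6459,.2462,.079)).items(): print(n,proj(w,P).round(0),proj(s,P).round(0),proj(t,P).round(0))
cv2.imwrite('pics/m9.png',np.hstack([w['image'][:,200:600],cv2.resize(s['image'][130:330,240:440],(400,400))])[:,:,::-1])
E
```

```text
t: 32.25
tool_pos: [0.6464, 0.2417, 0.092]
tool_rot: [1.502, 2.585, -0.136]
contact_force: [0.6, 0.3, 0.8]
opening: 0.0856
grip_force: 0.0
t: 33.25
tool_pos: [0.4989, 0.1572, 0.2763]
tool_rot: [1.501, 2.582, -0.13]
contact_force: [0.4, -0.2, 0.4]
opening: 0.0853
grip_force: 0.0
t 33.25 pos [0.4989 0.1572 0.2763] yaw_y 29.6 tilt 10.05 open 0.0853 grip 0.0
white [[ 665. -289.]] [[317. 213.]] [[246. 243.]]
blue [[552. -52.]] [[316. 209.]] [[277. 228.]]
spray [[501.  67.]] [[315. 203.]] [[306. 213.]]
oil [[463. 138.]] [[314. 203.]] [[334. 200.]]
```

View pics/m9.png

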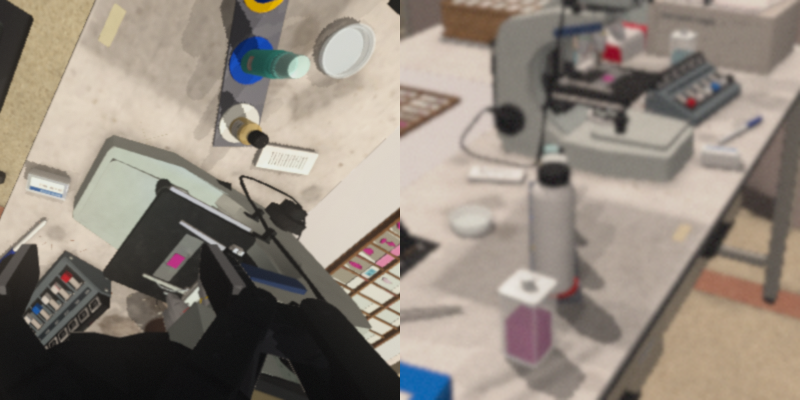

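```bash
python3 -m handwheel '[{"gripper":-1,"offset":[-8,0,-50],"rotation":[0,0,0]},{"gripper":-1,"offset":[-18,0,-100],"rotation":[0,0,0]},{"gripper":-1,"offset":[-27,0,-150],"rotation":[0,0,0]},{"gripper":-1,"offset":[-35,0,-200],"rotation":[0,0,0]},{"gripper":-1,"offset":[-38,0,-220],"rotation":[0,0,0]},{"gripper":-1,"offset":[-48,-50,-220],"rotation":[0,0,0]},{"gripper":-1,"offset":[-55,-90,-220],"rotation":[0,0,0]},{"gripper":-1,"offset":[-55,-90,-220],"rotation":[0,0,0]}]'
python3 - <<'E'
from h import *; from station import ctrl
w=ctrl.get_image('wrist'); t=ctrl.get_image('top')
for n,P in dict(white=(.5259,.4536,.165),blue=(.5659,.3842,.137),spray=(.6059,.3152,.115),oil=(.6459,.2462,.079),dw=(.6459,.2462,.007),db=(.6059,.3152,.007)).items(): print(n,proj(w,P).round(0),(proj(t,P)-[220,170])*4)
cv2.imwrite('pics/n1.png',cv2.resize(t['image'][170:300,220:390],None,fx=4,fy=4,interpolation=cv2.INTER_CUBIC)[:,:,::-1])
E
```

```text
t: 34.4
tool_pos: [0.4294, 0.0989, 0.5039]
tool_rot: [1.502, 2.58, -0.129]
contact_force: [-0.0, -0.6, -0.0]
opening: 0.0857
grip_force: 0.0
white [[ 536. -108.]] [[103.09274409 291.22011414]]
blue [[501. -18.]] [[227.44210881 230.37658837]]
spray [[478.  46.]] [[344.5303975 171.614777 ]]
oil [[457.  94.]] [[456.28454212 118.11954754]]
dw [[442.  89.]] [[453.76564747 131.87925084]]
db [[450.  46.]] [[349.49475152 188.13420392]]
```

View pics/n1.png

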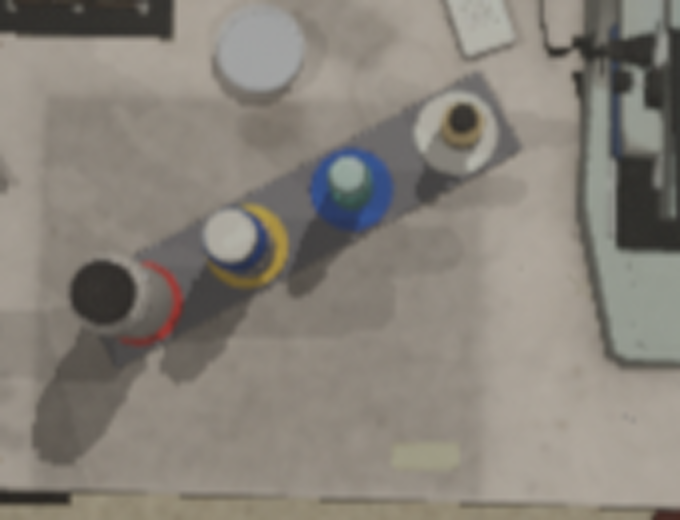

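The top view shows all four standing upright on their discs: white (103,291), blue (230,235), spray (348,172) and oil (463,119) in crop pixels, each within about 4 mm of centre. The petri dish has not moved and the robot is clear.

```bash
python3 -c "
from station import ctrl; print(ctrl.finish_job())"
```

```text
the job is handed in; nothing more can be done
None
```

I handed the job in after about 34 s: the white bottle stands on red, the blue bottle on yellow, the spray on blue and the oil bottle on white, all upright and within about 4 mm of centre in the last top view; the petri dish and staining jar were not touched.

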